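# Register a picture frame on the drilling jig

## Robot

A 6-joint arm with a two-finger parallel gripper is mounted at the origin on the work surface. World frame = base frame: x ahead of the robot, y to its left, z up, the work surface at z = 0. Lengths are in mm, angles in degrees, forces in N, time in s.
With the tool pointing down it reaches from about 300 to 850 mm from the base axis. Payload 4.2 kg.
Tool frame: the origin (TCP) lies midway between the tips of the shut fingers; the grasp point (between the pads) lies 19 mm behind it; z points along the fingers, y is the line along which they close (so a half turn about z gives the same grasp; the last joint's range is limited). The gripper opens to 91 mm and grips with 3 to 60 N. Pads are 32 mm wide; open, the fingers measure 118 mm over their backs; the gripper's body (76 mm by 178 mm) begins 60 mm behind the grasp point.
Start: joints at [-66.463, 18.312, 89.639, -0, 72.044, -1.146], TCP at [240.124, -522.478, 213.976] pointing down, gripper open.
Joint ranges: [-177.97, 177.97], [-48.28, 115.42], [12.27, 149.76], [-77.06, 257.06], [2.81, 150.46], [-146.56, 146.56]. Speed limits (degrees/s): [147.25, 147.25, 180, 180, 180, 180].

## Interface

Orientations are given as [roll, pitch, yaw] about the fixed x, y, z axes, in that order (R = Rz(yaw) Ry(pitch) Rx(roll)).
In Python, from workcell import state, grab_frame, camera_model, workorder gives the robot as it stands.
- The arm moves only by the tool carry_out, never from a script. Its argument "commands" is a list of rows, each a list of 7 numbers: the turn, a rotation vector about the tool's x, y, z in degrees, then the shift along the tool's x, y, z in mm, then the opening, from -1 (shut) to 1 (fully open). In form: [[ax, ay, az, dx, dy, dz, hand], ...]. A call has 1 to 20 rows; each row is the pose to reach, as a shift and turn from the pose commanded when the call began, along the tool's axes at that moment; what a row does not reach only later rows make up. A row lasts 1/10 s, in which the tool goes at most 50 mm and 8.59 degrees, less where a joint would pass 70% of its speed; a pose out of reach is approached as far as the arm can. A call with a gripper value outside its range is refused whole. The fingers move at their own pace and stop on an object; "force" is the grip in N (left out, the last holds). Time passes only in rows, so rows that repeat a pose let the fingers close. It gives the time, the measured TCP pose, the force, the opening and the grip force at its end, in the units of the state.
- state(): the state, without advancing time (a new reading comes with each control period).
- grab_frame(name): name is "scene" or "top" or "wrist"; returns the picture (400x640x3 uint8, red, green, blue); there is no depth.
- camera_model(name): a dict with "fx", "fy", "cx", "cy" (pixels), "origin" and "rotation" of the camera in the world; the wrist camera has in their place "mount" (4x4, takes a point from camera to tool coordinates, whose origin is the TCP and whose axes are the flange's). Camera axes: x right, y up, looking along -z (the intrinsics and any distortion apply to the point x, -y, -z); pixel columns grow to the right and rows downward; lengths in mm; the calibration is good to about 2 mm. A picture is of the moment at which its call begins: read the wrist's pose just before it. camera_model takes no time and is no camera call.
- workorder.job_done(): hands the job in; it is judged then, once.
The state is a dict: "time_s": time; "qpos": joint angles; "qvel": joint speeds; "effort": joint torques, N m; "ee_pos": TCP position; "ee_rot": TCP orientation; "force": force on the tool from outside, world axes, zero at the start; "torque": the same for the moment, N m; "gripper_width": finger opening in mm; "gripper_force": force on a finger pad.
Only numpy, scipy, OpenCV 4.12 (cv2) and the standard library are available. Lean on these libraries where they do the work, as an engineer would, in place of code of your own. Each camera call takes 0.05 s, during which the arm holds its last target. There are 200 camera calls.

## Task

Get the picture frame ready for drilling its hanger hole: slide it over the jig board until its edge beside the pencil cross lies flush against the wooden fence along its whole length and the cross is right under the drill point. Keep the frame down on the board all the way, do not lift it. Leave the hammer and the spirit level where they are.

Things in the scene. Friction and masses are not known exactly. Their poses are not given: they have to be found in the camera images.
- frame: Loose rectangular picture frame of plain pale pine, back side up: 200 x 180 mm outside, 20 mm thick, rails 35 mm wide, so an open window of 130 x 110 mm. Origin: centre of the underside. x along the 200 mm side, y along the 180 mm side towards the rail with the pencil cross, z up. Lies loose on the jig board with the cross side turned roughly to the fence. 0.16 to 0.32 kg.
- cross (a point): Centre of the dark X-shaped pencil cross (lines 26 mm long) on top of one long rail of the frame, in the middle of the rail's width: 17.5 mm in from the outer edge, 30 mm from the rail's middle towards the frame's +x end (frame x +30, y +72.5, z +20 mm).
- edge_near (a point): Point on the outer face of the cross-marked long edge, 10 mm above the underside, near the end closer to the robot (frame x -95, y +90, z +10 mm).
- edge_far (a point): The same near the end farther from the robot (frame x +95, y +90, z +10 mm).
- jig: Fixed grey-faced board, 400 (x) x 470 (y) x 12 mm, its top 12 mm above the bench. Origin on the bench, level with its underside; the board spans x -200 to 200 and y -190 to 280 mm from it. A straight waxed wooden fence, 360 mm long, 24 mm thick, 18 mm high above the board, runs along the jig's x axis; its working face looks to the jig's -y.
- fence_face (a point): Middle of the fence's working face (jig x 0, y +130 mm), 10 mm above the board's top. x runs along the fence, y is normal to the face and points into the fence; the frame belongs on the -y side.
- drill_stand: Fixed drill stand behind the fence, at a varying place along it: foot 120 x 100 mm, column 24 mm thick, 297 mm high; a grey drill body (42 mm diameter, 107 to 267 mm above the board) overhangs the fence and points straight down; collet 20 mm diameter from 78 mm above the board, bit 5 mm. Origin: on the board's top, under the bit; axes parallel to the jig's.
- drill_tip (a point): Point of the drill bit, 36 mm above the board's top (16 mm above the frame's top), 17.5 mm out from the fence's face on its -y side; x parallel to the fence.
- hammer: Loose hammer lying on the bench, to be left alone. Origin under its middle.
- spirit_level: Loose red spirit level standing on edge, 220 x 22 x 50 mm, to be left alone. Origin: centre of the underside.

How it is judged:
By the outcome, as a careful person would: the job done as asked, in the order asked, and still so for the second after the job is handed in, with the robot touching nothing.
It also fails if it takes over 61 s, if anything falls off the work surface, if the arm or the gripper's body presses on something with over 40 N, if the wrist force passes 120 N, or if a joint passes its speed limit or range.

## Working session

There is one attempt and no reset: what is moved stays moved. The work goes in short steps, Python scripts to look and compute and a tool call to move; the robot and the scene stay as the last step left them, time stands still between calls to the robot, and variables do not carry over. Pictures are saved under pics/ and viewed, at most 10 in all, crops included, and the job is handed in when it is done.

Besides the shell and the picture viewer there is one more tool, called after "Emit:" in YAML: its name, and indented under it one key for each argument. carry_out: Moves the arm, as the interface text tells. Its arguments: {"type":"object","properties":{"commands":{"type":"array"},"force":{"type":"number"}},"required":["commands"]}

```bash
mkdir -p pics; python3 - <<'E'
from workcell import *
import cv2
for n in("top","scene"):
    cv2.imwrite(f"pics/{n}0.png",grab_frame(n)[:,:,::-1]); print(n,camera_model(n))
s=state();print(s['time_s'],s['ee_pos'],s['ee_rot'],s['gripper_width'])
E
```

```text
top {'fx': 493.09810626974587, 'fy': 493.09810626974587, 'cx': 312.58447018255663, 'cy': 203.22839107526121, 'origin': array([ 324.4829418 ,   58.24101003, 1690.30699401]), 'rotation': array([  7.06297831,  -0.61233629, -90.46812527])}
scene {'fx': 373.6058655822007, 'fy': 373.6058655822007, 'cx': 324.2345227225829, 'cy': 201.4964071617776, 'origin': array([1312.47810502, -310.57220217,  675.65938309]), 'rotation': array([53.96293811, -0.37694673, 65.86456822])}
0.1 [ 239.93928543 -522.07926404  213.20409413] [-1.79910080e+02  8.32221082e-04  2.46836790e+01] 91.32037531980419
```

View pics/top0.png

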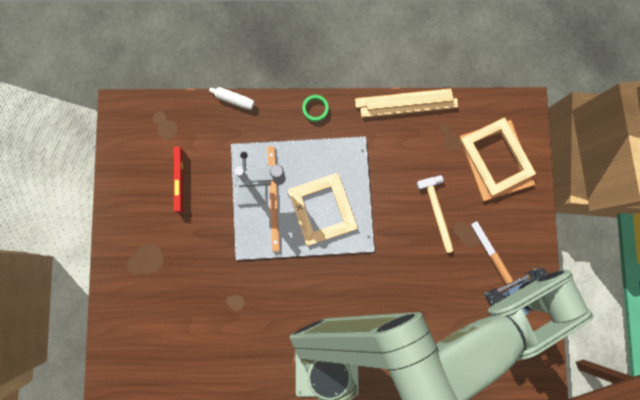

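View pics/scene0.png

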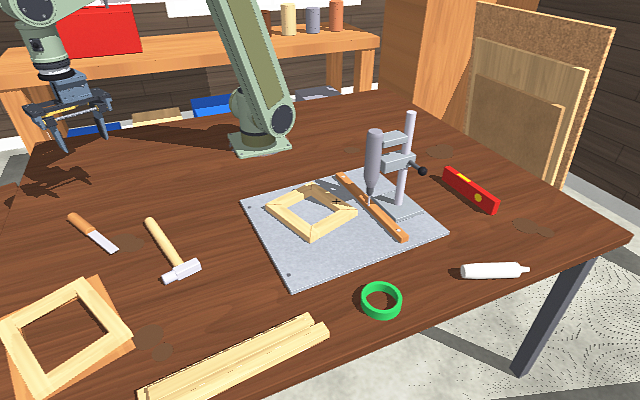

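```bash
cat > h.py <<'E'
import numpy as np, cv2
from scipy.spatial.transform import Rotation as R
from workcell import *
def cam(n):
    m=camera_model(n)
    if n!="wrist": return m,np.array(m['origin']),R.from_euler('xyz',m['rotation'],degrees=True).as_matrix()
    s=state(); T=np.eye(4); T[:3,:3]=R.from_euler('xyz',s['ee_rot'],degrees=True).as_matrix(); T[:3,3]=s['ee_pos']
    W=T@np.array(m['mount']); return m,W[:3,3],W[:3,:3]
def ray(c,px,z):
    m,o,Rm=c; px=np.atleast_2d(np.array(px,float))
    d=np.c_[(px[:,0]-m['cx'])/m['fx'],-(px[:,1]-m['cy'])/m['fy'],-np.ones(len(px))]@Rm.T
    return o+d*((z-o[2])/d[:,2])[:,None]
def proj(c,P):
    m,o,Rm=c; q=(np.atleast_2d(P)-o)@Rm
    return np.c_[m['cx']-m['fx']*q[:,0]/q[:,2],m['cy']+m['fy']*q[:,1]/q[:,2]]
E
python3 - <<'E'
from h import *
np.set_printoptions(precision=1,suppress=True)
c=cam("top")
print("jig",ray(c,[[231,144],[366,137],[374,252],[236,260]],12)[:,:2])
print("frame",ray(c,[[288,188],[338,174],[356,231],[308,245]],32)[:,:2])
print("fence",ray(c,[[272,148],[276,251]],30)[:,:2])
w=camera_model("wrist");print(w); print(cam("wrist")[1:])
print(state()['ee_rot'])
E
```

```text
jig [[ 741.6  320.5]
 [ 764.  -149.8]
 [ 364.1 -168.4]
 [ 340.9  298.7]]
frame [[ 582.6  122. ]
 [ 629.8  -48.8]
 [ 434.5 -106.6]
 [ 388.8   55.4]]
fence [[722.3 176.8]
 [369.6 162.7]]
{'fx': 320.2148596723007, 'fy': 320.2148596723007, 'cx': 315.0014409747215, 'cy': 205.40179312252377, 'mount': array([[  -0. ,    1. ,    0.3,   73.4],
       [   1. ,    0. ,   -0. ,   -1.1],
       [  -0. ,    0.3,   -1. , -171.9],
       [   0. ,    0. ,    0. ,    1. ]])}
(array([ 306.3, -490.6,  385.1]), array([[ 0.4,  0.9,  0.2],
       [-0.9,  0.4,  0.1],
       [-0. , -0.3,  1. ]]))
[-179.9    0.    24.7]
```

Emit:
carry_out:
  commands:
    - [0,0,7.2,428,-356,0,1]
    - [0,0,7.2,428,-356,0,1]
    - [0,0,7.2,428,-356,0,1]
    - [0,0,7.2,428,-356,0,1]
    - [0,0,7.2,428,-356,0,1]
    - [0,0,7.2,428,-356,0,1]
    - [0,0,7.2,428,-356,0,1]
    - [0,0,7.2,428,-356,0,1]
    - [0,0,7.2,428,-356,0,1]
    - [0,0,7.2,428,-356,0,1]
    - [0,0,7.2,428,-356,0,1]
    - [0,0,7.2,428,-356,0,1]
    - [0,0,7.2,428,-356,0,1]
    - [0,0,7.2,428,-356,0,1]
    - [0,0,7.2,428,-356,0,1]

```text
time_s: 1.6
ee_pos: [479.7, -21.7, 213.8]
ee_rot: [180.0, 0.0, 17.4]
force: [0.3, 0.6, 0.1]
gripper_width: 91.0
gripper_force: 0.0
```

```bash
python3 - <<'E'
from h import *
np.set_printoptions(precision=1,suppress=True)
c=cam("wrist"); cv2.imwrite("pics/w1.png",grab_frame("wrist")[:,:,::-1]); np.savez("w1.npz",o=c[1],R=c[2])
cv2.imwrite("pics/t1.png",grab_frame("top")[:,:,::-1])
s=state();print(s['time_s'],s['ee_pos'],s['ee_rot'],s['force'])
E
```

```text
1.7 [479.9 -21.6 214. ] [180.    0.   17.4] [-0.  -0.6  0.1]
```

View pics/w1.png

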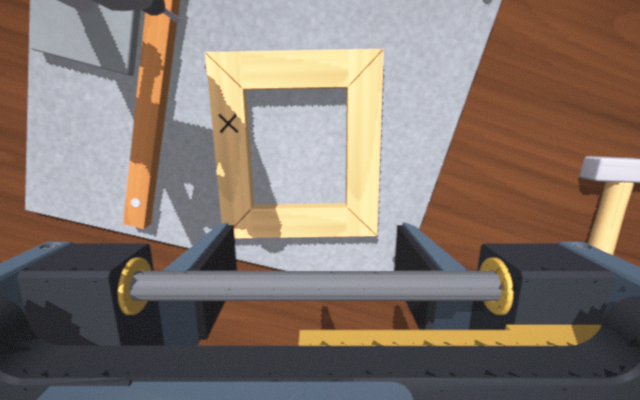

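```bash
python3 - <<'E'
from h import *
np.set_printoptions(precision=1,suppress=True)
c=cam("wrist")
im=cv2.imread("pics/w1.png"); hsv=cv2.cvtColor(im,cv2.COLOR_BGR2HSV)
m=((hsv[...,0]>10)&(hsv[...,0]<30)&(hsv[...,1]>60)).astype(np.uint8); m[245:]=0
n,l,st,_=cv2.connectedComponentsWithStats(m)
i=l[60,300]; print(st[i]); print(hsv[60,300],hsv[150,230],hsv[100,150])
cnt,_=cv2.findContours((l==i).astype(np.uint8),cv2.RETR_EXTERNAL,2)
k=max(cnt,key=cv2.contourArea); P=ray(c,k[:,0],32)[:,:2].astype(np.float32)
r=cv2.minAreaRect(P);print("frame",r, "px",cv2.minAreaRect(k), cv2.approxPolyDP(k,6,True)[:,0].tolist())
print("cross",ray(c,[[228,123]],32))
j=l[100,150]; ys=range(20,220,20)
e=np.array([[np.where(l[y]==j)[0].max(),y] for y in ys if (l[y]==j).any()]);print(e.tolist())
f=ray(c,e,30)[:,:2];v=cv2.fitLine(f.astype(np.float32),cv2.DIST_HUBER,0,.01,.01).ravel();print("fence",f,v,np.degrees(np.arctan2(v[1],v[0])))
cv2.imwrite("pics/w1c.png",cv2.resize(im[0:130,60:260],None,fx=4,fy=4,interpolation=cv2.INTER_CUBIC))
E
```

```text
[  205    49   178   190 19840]
[ 22  93 250] [ 16 109 177] [ 13 159 159]
frame ((512.466064453125, 10.408493041992188), (201.48428344726562, 181.7027130126953), 18.29524040222168) px ((294.990966796875, 143.69122314453125), (187.16226196289062, 177.0741729736328), 89.06844329833984) [[382, 49], [205, 53], [221, 221], [233, 226], [234, 238], [376, 235]]
cross [[518.6  89.1  32. ]]
[[170, 20], [174, 40], [170, 60], [169, 80], [165, 100], [163, 120], [161, 140], [158, 160], [154, 180], [153, 200]]
fence [[598.1 167.6]
 [581.4 160.4]
 [561.8 160.8]
 [542.4 158.2]
 [521.6 158.6]
 [500.7 156.9]
 [479.1 155.2]
 [456.6 154.5]
 [433.  154.8]
 [409.6 151.9]] [  1.    0.1 499.1 157.1] 3.302669
```

View pics/w1c.png

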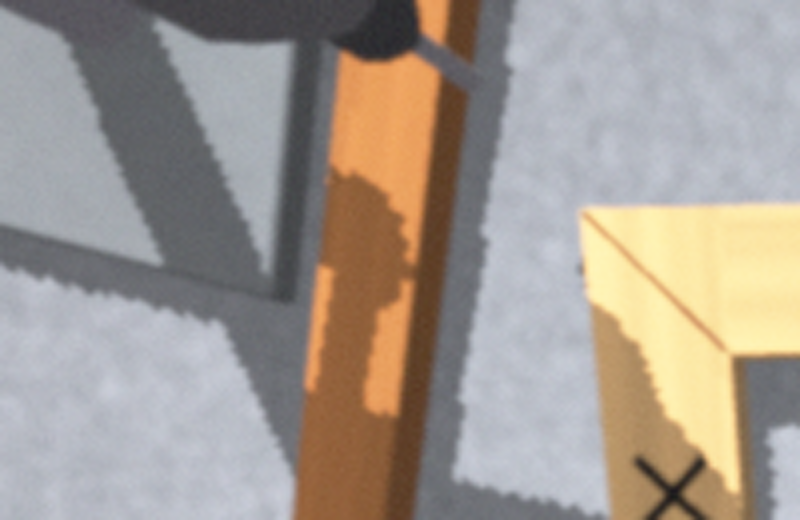

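```bash
python3 - <<'E'
from h import *
np.set_printoptions(precision=2,suppress=True)
c=cam("wrist")
im=cv2.imread("pics/w1.png"); g=cv2.cvtColor(im,cv2.COLOR_BGR2GRAY)
e=np.array([[174,40],[170,60],[169,80],[165,100],[163,120],[161,140],[158,160],[154,180],[153,200]])+[0.5,0]
f=ray(c,e,12)[:,:2];p=np.polyfit(f[:,0],f[:,1],1)
print("fence bottom: yaw",np.degrees(np.arctan(p[0])),"y at 550",np.polyval(p,550),f[:,1]-np.polyval(p,f[:,0]))
tip=ray(c,[[180,22]],48)[0];print("tip",tip)
n=np.array([-p[0],1])/np.hypot(p[0],1)
print("tip dist from face",n@(np.array([tip[0],np.polyval(p,tip[0])])-tip[:2]))
s=g[108:138,216:242]; b=cv2.blackhat(s,np.ones((9,9)));ys,xs=np.where(b>35);x=ray(c,[[216+xs.mean(),108+ys.mean()]],32)[0];print(len(xs),216+xs.mean(),108+ys.mean(),x)
ctr=np.array([512.5,10.4])
for a in(17.5,18.3):
  t=np.radians(a);print(a,"cross pred",ctr+30*np.array([np.cos(t),np.sin(t)])+72.5*np.array([-np.sin(t),np.cos(t)]))
ed=cv2.Canny(g,40,120)
def line(rng,ax,z):
    pts=np.array(rng);return
# frame edges in clear pixels: right edge (opposite rail) & far edge
hs=cv2.cvtColor(im,cv2.COLOR_BGR2HSV);m=(hs[...,0]>10)&(hs[...,0]<30)&(hs[...,1]>60)
A=ray(c,[[330+np.where(m[y,330:400])[0].max()+.5,y] for y in range(60,225,5)],32)
B=ray(c,[[195+np.where(m[y,195:240])[0].min()-.5,y] for y in range(60,210,5)],32)
for q in(A,B):
    p=np.polyfit(q[:,0],q[:,1],1);print(np.degrees(np.arctan(p[0])),np.polyval(p,512.5))
C=ray(c,[[x,30+np.where(m[30:80,x])[0].min()-.5] for x in range(215,375,5)],32)
p=np.polyfit(C[:,1],C[:,0],1);print("far",-np.degrees(np.arctan(p[0])),np.polyval(p,10.4))
E
```

```text
fence bottom: yaw 2.825622380808965 y at 550 166.79266465045427 [-0.48  0.94 -0.78  0.68  0.   -0.7  -0.3   1.26 -0.62]
tip [596.82 149.88  48.  ]
tip dist from face 19.19899273099704Traceback (most recent call last):
  File "<stdin>", line 11, in <module>
AttributeError: module 'cv2' has no attribute 'blackhat'
```

```bash
python3 - <<'E'
from h import *
np.set_printoptions(precision=2,suppress=True)
c=cam("wrist")
im=cv2.imread("pics/w1.png"); g=cv2.cvtColor(im,cv2.COLOR_BGR2GRAY)
s=g[108:138,216:242]; b=cv2.morphologyEx(s,cv2.MORPH_BLACKHAT,np.ones((9,9)));ys,xs=np.where(b>35);print(len(xs),216+xs.mean(),108+ys.mean(),ray(c,[[216+xs.mean(),108+ys.mean()]],32)[0])
hs=cv2.cvtColor(im,cv2.COLOR_BGR2HSV);m=(hs[...,0]>10)&(hs[...,0]<30)&(hs[...,1]>60)
A=ray(c,[[330+np.where(m[y,330:400])[0].max()+.5,y] for y in range(60,225,5)],32)
B=ray(c,[[195+np.where(m[y,195:240])[0].min()-.5,y] for y in range(60,210,5)],32)
for q in(A,B):
    p=np.polyfit(q[:,0],q[:,1],1);print(np.degrees(np.arctan(p[0])),np.polyval(p,512.5))
C=ray(c,[[x,30+np.where(m[30:80,x])[0].min()-.5] for x in range(215,375,5)],32)
p=np.polyfit(C[:,1],C[:,0],1);print("far",-np.degrees(np.arctan(p[0])),np.polyval(p,10.4))
E
```

```text
150 227.90666666666667 123.22666666666666 [518.33  89.13  32.  ]
18.231666031321364 -84.98346546664578
18.117440644958936 105.48261882950872
far 18.243052246329782 618.3287045417137
```

Emit:
carry_out:
  commands:
    - [0,0,-0.8,41.6,51.7,50,1]
    - [0,0,-0.8,41.6,51.7,100,1]
    - [0,0,-0.8,41.6,51.7,150,1]
    - [0,0,-0.8,41.6,51.7,165,1]
    - [0,0,-0.8,41.6,51.7,178,1]
    - [0,0,-0.8,41.6,51.7,188,1]
    - [0,0,-0.8,41.6,51.7,194,1]
    - [0,0,-0.8,41.6,51.7,198,1]
    - [0,0,-0.8,41.6,51.7,198,1]
    - [0,0,-0.8,41.6,51.7,198,1]
    - [0,0,-0.8,41.6,51.7,198,1]

```text
time_s: 2.8
ee_pos: [536.1, -57.1, 16.8]
ee_rot: [180.0, -0.1, 18.3]
force: [0.2, 0.5, 0.2]
gripper_width: 91.3
gripper_force: 0.0
```

Close on the rail.

Emit:
carry_out:
  commands:
    - [0,0,0,0,0,0,0.2]
    - [0,0,0,0,0,0,-0.1]
    - [0,0,0,0,0,0,-0.2]
    - [0,0,0,0,0,0,-0.3]
    - [0,0,0,0,0,0,-1]
    - [0,0,0,0,0,0,-1]
    - [0,0,0,0,0,0,-1]
    - [0,0,0,0,0,0,-1]
    - [0,0,0,0,0,0,-1]
    - [0,0,0,0,0,0,-1]
  force: 25

```text
time_s: 3.8
ee_pos: [535.7, -57.2, 15.9]
ee_rot: [180.0, -0.0, 18.3]
force: [0.2, -0.5, -0.1]
gripper_width: 34.8
gripper_force: 25.0
```

```bash
python3 - <<'E'
from h import *
np.set_printoptions(precision=2,suppress=True)
c=cam("wrist"); im=grab_frame("wrist")[:,:,::-1]; cv2.imwrite("pics/w2.png",im); np.savez("w2.npz",o=c[1],R=c[2])
s=state();print(s['time_s'],s['ee_pos'],s['ee_rot'],s['force'],s['gripper_width'],s['gripper_force'])
E
```

```text
3.85 [535.65 -57.2   15.93] [179.98  -0.    18.29] [ 0.58 -0.91  0.03] 34.893358868188926 24.999857246875763
```

View pics/w2.png

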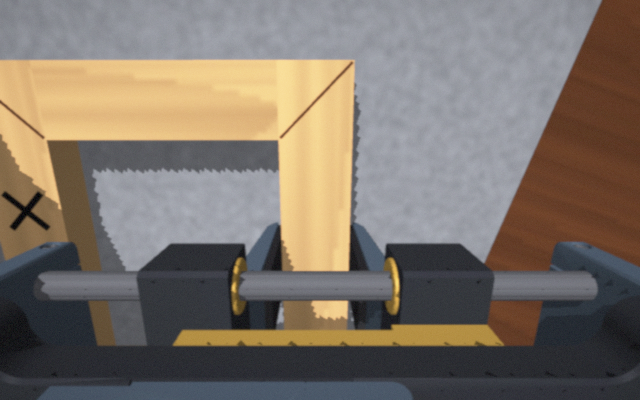

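```bash
python3 - <<'E'
from h import *
np.set_printoptions(precision=2,suppress=True)
c=cam("wrist");s=state();im=cv2.imread("pics/w2.png")
Rt=R.from_euler('xyz',s['ee_rot'],degrees=True).as_matrix(); tl=lambda p:(p-s['ee_pos'])@Rt
g=cv2.cvtColor(im,cv2.COLOR_BGR2GRAY)[185:235,2:50]
b=cv2.morphologyEx(g,cv2.MORPH_BLACKHAT,np.ones((13,13)));ys,xs=np.where(b>45)
x=ray(c,[[2+xs.mean(),185+ys.mean()]],32);print(len(xs),2+xs.mean(),185+ys.mean(),x,"tool",tl(x))
hs=cv2.cvtColor(im,cv2.COLOR_BGR2HSV);m=(hs[...,0]>10)&(hs[...,0]<30)&(hs[...,1]>60)
C=tl(ray(c,[[x,40+np.where(m[40:90,x])[0].min()-.5] for x in range(5,345,5)],32));p=np.polyfit(C[:,1],C[:,0],1)
print("far edge tool x",np.polyval(p,0),"slope",np.degrees(np.arctan(p[0])))
A=tl(ray(c,[[300+np.where(m[y,300:400])[0].max()+.5,y] for y in range(70,215,5)],32));p=np.polyfit(A[:,0],A[:,1],1)
print("outer edge tool y",np.polyval(p,0),"slope",np.degrees(np.arctan(p[0])))
E
```

```text
592 25.697635135135137 210.42905405405406 [[517.04  91.89  32.  ]] tool [[  29.12 -147.39  -16.11]]
far edge tool x 99.45029154110038 slope -0.02731271629285669
outer edge tool y 16.892046105126305 slope -0.11829480559551118
```

Emit:
carry_out:
  commands:
    - [0,0,1,3.4,-2.2,0,-1]
    - [0,0,2,6.8,-4.4,0,-1]
    - [0,0,3,10.2,-6.6,0,-1]
    - [0,0,4,13.6,-8.8,0,-1]
    - [0,0,5,17,-11,0,-1]
    - [0,0,6,20.4,-13.2,0,-1]
    - [0,0,7,23.8,-15.4,0,-1]
    - [0,0,8,27.2,-17.6,0,-1]
    - [0,0,9,30.6,-20,0,-1]
    - [0,0,10,34,-22.4,0,-1]
    - [0,0,11,37.8,-25,0,-1]
    - [0,0,12,41.6,-27.6,0,-1]
    - [0,0,13,45.4,-30,0,-1]
    - [0,0,14,49,-32.2,0,-1]
    - [0,0,15,52.4,-34.4,0,-1]
    - [0,0,15.5,53.8,-35.4,0,-1]
    - [0,0,15.5,53.8,-35.4,0,-1]
    - [0,0,15.5,53.8,-35.4,0,-1]

```text
time_s: 5.65
ee_pos: [575.9, -6.3, 15.9]
ee_rot: [-180.0, -0.0, 2.8]
force: [0.3, 1.1, -0.2]
gripper_width: 34.5
gripper_force: 25.0
```

```bash
python3 - <<'E'
from h import *
np.set_printoptions(precision=2,suppress=True)
c=cam("wrist"); im=grab_frame("wrist")[:,:,::-1]; cv2.imwrite("pics/w3.png",im)
cs=cam("scene"); sc=grab_frame("scene")[:,:,::-1];cv2.imwrite("pics/s3.png",sc)
u,v=proj(cs,[597,150,40])[0].astype(int);print(u,v)
o=np.zeros((600,800,3),np.uint8); o[:240,:384]=cv2.resize(im,(384,240)); 
k=cv2.resize(sc[v-45:v+45,u-60:u+100],None,fx=4,fy=4,interpolation=cv2.INTER_CUBIC);o[240:600,:640]=k
cv2.imwrite("pics/m3.png",o)
s=state();print(s['time_s'],s['ee_pos'],s['ee_rot'],s['force'],s['gripper_width'])
E
```

```text
368 208
5.75 [575.76  -6.49  15.94] [-179.99   -0.03    2.76] [0.16 0.43 0.56] 34.865560475307724
```

View pics/m3.png

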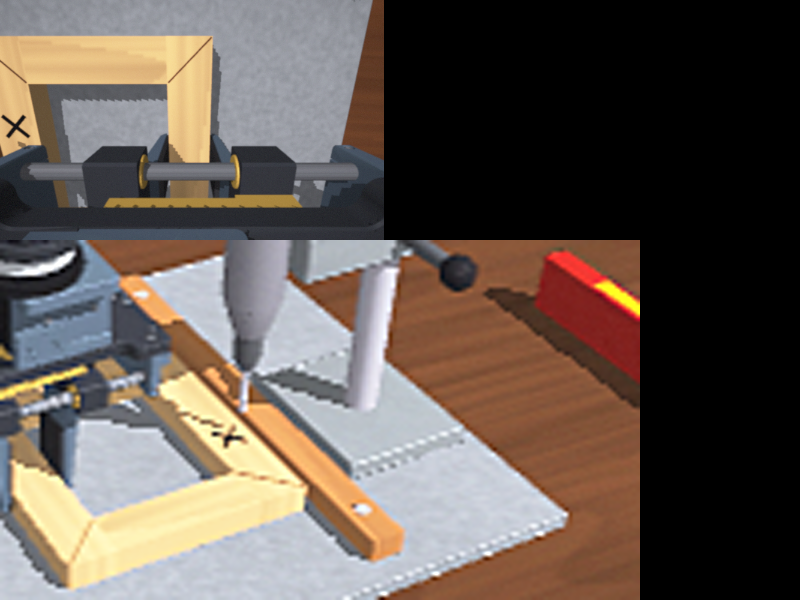

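```bash
python3 - <<'E'
from h import *
np.set_printoptions(precision=2,suppress=True)
c=cam("scene"); im=cv2.imread("pics/s3.png"); g=cv2.cvtColor(im,cv2.COLOR_BGR2GRAY)
s=g[204:220,358:374]; b=cv2.morphologyEx(s,cv2.MORPH_BLACKHAT,np.ones((5,5)));b=np.where(b>40,b,0).astype(float)
b[:, :]=b; print(b.astype(int))
print(g[190:210,362:376])
yy,xx=np.mgrid[204:220,358:374]
tip=ray(c,[[(242.5)/4-.5+308,(411)/4-.5+163]],48)[0];cr=ray(c,[[(230.5)/4-.5+308,436.5/4-60-.5+163]],32)[0]
tip=ray(c,[[(242.5)/4-.5+308,(411-240)/4-.5+163]],48)[0]
print("tip",tip,"cross",cr)
t=np.radians(2.8);d=tip-cr;print("along",d[0]*np.cos(t)+d[1]*np.sin(t),"normal",-d[0]*np.sin(t)+d[1]*np.cos(t))
E
```

```text
[[  0   0   0   0   0   0  86 170 147  99  57   0   0   0   0   0]
 [  0   0   0   0   0   0   0  81 177 143  42   0   0   0   0   0]
 [  0   0   0   0   0   0   0   0  83 166 130  90   0   0   0   0]
 [  0   0   0   0   0   0   0   0   0  83 175 151   0   0   0   0]
 [141 139 133  71   0   0   0   0   0   0  83 176 103   0   0   0]
 [  0   0   0 131 132  83   0   0  76   0   0  80 126 104   0   0]
 [  0   0   0   0   0   0   0  79 114   0   0   0   0 126 102   0]
 [  0   0   0 220 184  89  53 134   0   0   0   0   0   0 128 101]
 [  0   0   0   0   0  61 209 241 199 213 153   0   0   0  79 177]
 [101   0   0   0   0   0 199  81   0   0  70  83   0   0   0  80]
 [101  80   0   0   0   0 174   0   0   0   0   0   0   0   0   0]
 [  0   0   0   0   0   0   0   0   0   0   0   0   0   0   0   0]
 [  0   0   0   0   0   0   0   0   0   0   0   0   0   0   0   0]
 [  0   0   0   0   0   0   0   0   0   0   0   0   0   0   0   0]
 [  0   0   0   0   0  78   0   0   0   0   0   0   0   0   0   0]
 [  0   0   0   0   0 101 100   0   0   0   0   0   0   0   0   0]]
[[192 206 210 202 115  56  
[... 560 characters left out ...]
8]
 [ 94 162 187  95 101 106 167 232  90 104 103  94  89 104]
 [ 69  95 133  97  98 103 174 243  90 105 104  97  95  91]
 [157  70 100 138  92 107 196 254  88 102 107 103  98  93]
 [238 157  70 100 168 193 165 198  82  91  94  96  90  85]
 [239 239 155  71  94 142 184 239 195 202 200 202 202 188]
 [231 239 240 160  64  98 199 244 189 191 192 190 192 197]
 [228 232 241 240 158  75 111 154 195 191 190 190 188 189]
 [234 229 234 242 241 159  67  93 158 195 191 189 191 186]
 [245 236 233 238 245 243 161  68  94 161 195 192 192 191]
 [113 162 240 222 169 248 245 164  71  93 161 197 191 191]]
tip [592.86 152.04  48.  ] cross [597.53 141.07  32.  ]
along -4.130513536675666 normal 11.188893941994733
```

Emit:
carry_out:
  commands:
    - [0,0,0,0,-1.5,0,-1]
    - [0,0,0,0,-3,0,-1]
    - [0,0,0,0,-4.5,0,-1]
    - [0,0,0,0,-6,0,-1]
    - [0,0,0,0,-7,0,-1]
    - [0,0,0,0,-8,0,-1]
    - [0,0,0,0,-8.5,0,-1]
    - [0,0,0,0,-9,0,-1]
    - [0,0,0,0,-9,0,-1]

```text
time_s: 6.65
ee_pos: [575.1, 2.5, 15.9]
ee_rot: [180.0, -0.0, 2.8]
force: [0.2, -1.2, -0.2]
gripper_width: 35.0
gripper_force: 25.0
```

Emit:
carry_out:
  commands:
    - [0,0,0,0,0,0,0.3]
    - [0,0,0,0,0,0,0.3]
    - [0,0,0,0,0,0,0.3]
    - [0,0,0,0,0,0,0.3]
    - [0,0,0,0,0,-20,0.3]
    - [0,0,0,0,0,-50,0.3]
    - [0,0,0,0,0,-60,0.3]
    - [0,0,0,0,0,-60,0.3]
    - [0,0,0,0,0,-60,0.3]

```text
time_s: 7.55
ee_pos: [574.5, 2.4, 75.2]
ee_rot: [-180.0, 0.1, 2.8]
force: [-0.9, -0.2, -0.8]
gripper_width: 59.0
gripper_force: 0.0
```

```bash
python3 - <<'E'
from h import *
np.set_printoptions(precision=2,suppress=True)
s=state();c=cam("wrist"); im=grab_frame("wrist")[:,:,::-1]; cv2.imwrite("pics/w4.png",im)
print(s['time_s'],s['ee_pos'],s['ee_rot'])
u,v=proj(c,[597,148,40])[0].astype(int);print(u,v)
x0,y0=max(0,u-60),max(0,v-60);print(x0,y0)
cv2.imwrite("pics/m4.png",cv2.resize(im[y0:y0+120,x0:x0+160],None,fx=5,fy=5,interpolation=cv2.INTER_CUBIC))
E
```

```text
7.55 [574.49   2.41  75.18] [-180.      0.07    2.78]
98 188
38 128
```

View pics/m4.png

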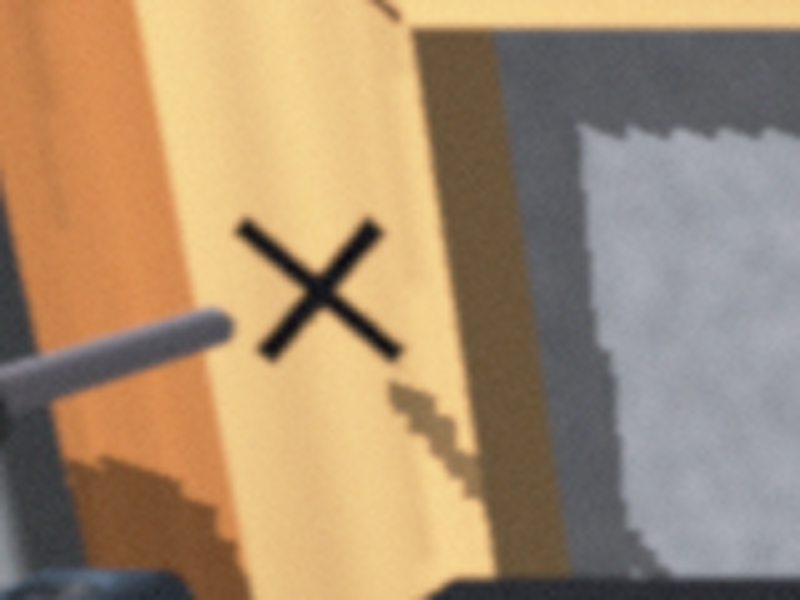

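```bash
python3 - <<'E'
from h import *
np.set_printoptions(precision=2,suppress=True)
c=cam("wrist")
f=lambda a,b:[a/5-.4+38,b/5-.4+128]
tip=ray(c,[f(231,323)],48)[0];cr=ray(c,[f(321,290)],32)[0]
t=np.radians(2.8);u=np.array([np.cos(t),np.sin(t),0]);n=np.array([-np.sin(t),np.cos(t),0])
for a in("tip",tip),("cross",cr):print(a)
print("along",(tip-cr)@u,"normal",(tip-cr)@n)
E=ray(c,[f(135,0),f(170,150),f(205,300),f(240,510)],30);F=ray(c,[f(135,0),f(170,150),f(205,300),f(240,510)],32);print("frame edge normal off. rel cross",(F-cr)@n,"yaw",np.degrees(np.arctan(np.polyfit(F[:,0],F[:,1],1)[0])))
E
```

```text
('tip', array([595.51, 151.6 ,  48.  ]))
('cross', array([596.57, 150.34,  32.  ]))
along -0.9943870504511606 normal 1.3129711321925253
frame edge normal off. rel cross [17.51 16.82 16.1  17.  ] yaw 3.243315970445076
```

Emit:
carry_out:
  commands:
    - [0,0,0,0,0,40,0.3]
    - [0,0,0,0,0,55,0.3]
    - [0,0,0,0,0,60,0.3]
    - [0,0,0,0,0,60,0.3]
    - [0,0,0,0,0,60,-1]
    - [0,0,0,0,0,60,-1]
    - [0,0,0,0,0,60,-1]
    - [0,0,0,0,0,60,-1]
    - [0,0,0,0,0,60,-1]
    - [0,0,0,-0.5,0,60,-1]
    - [0,0,0,-1,0,60,-1]
    - [0,0,0,-1,-0.5,60,-1]
    - [0,0,0,-1,-1,60,-1]
    - [0,0,0,-1,-1.5,60,-1]
    - [0,0,0,-1,-2,60,-1]
    - [0,0,0,-1,-2,60,-1]
    - [0,0,0,-1,-2,60,-1]

```text
time_s: 9.3
ee_pos: [575.5, 2.7, 16.7]
ee_rot: [179.9, -0.2, 2.8]
force: [2.7, -5.7, 4.8]
gripper_width: 34.7
gripper_force: 25.0
```

Emit:
carry_out:
  commands:
    - [0,0,0,0,-0.5,0,-1]
    - [0,0,0,0,-1,0,-1]
    - [0,0,0,0,-1.5,0,-1]
    - [0,0,0,0,-1.5,0,-1]
    - [0,0,0,0,-1.5,0,-1]

```text
time_s: 9.8
ee_pos: [575.5, 2.8, 16.7]
ee_rot: [179.7, -0.2, 2.9]
force: [2.5, -10.6, 6.1]
gripper_width: 34.5
gripper_force: 25.0
```

```bash
python3 - <<'E'
from h import *
np.set_printoptions(precision=2,suppress=True)
L=[state() for _ in range(3)]
for s in L: print(s['time_s'],s['ee_pos'],s['ee_rot'],s['force'],s['torque'])
E
```

```text
9.8 [575.54   2.85  16.67] [179.72  -0.19   2.9 ] [  2.5  -10.61   6.05] [-1.61 -0.42  0.07]
9.8 [575.54   2.85  16.67] [179.72  -0.19   2.9 ] [  2.5  -10.61   6.05] [-1.61 -0.42  0.07]
9.8 [575.54   2.85  16.67] [179.72  -0.19   2.9 ] [  2.5  -10.61   6.05] [-1.61 -0.42  0.07]
```

Emit:
carry_out:
  commands:
    - [0,0,0,0,0,0,0.3]
    - [0,0,0,0,0,0,0.3]
    - [0,0,0,0,0,0,0.3]
    - [0,0,0,0,0,0,0.3]
    - [0,0,0,0,0,-20,0.3]
    - [0,0,0,0,0,-50,0.3]
    - [0,0,0,0,0,-60,0.3]
    - [0,0,0,0,0,-60,0.3]
    - [0,0,0,0,0,-60,0.3]
    - [0,0,0,0,0,-60,0.3]

```text
time_s: 10.8
ee_pos: [572.9, 5.9, 74.5]
ee_rot: [-180.0, 0.2, 2.8]
force: [-0.0, -0.3, 0.1]
gripper_width: 59.2
gripper_force: 0.0
```

```bash
python3 - <<'E'
from h import *
np.set_printoptions(precision=2,suppress=True)
s=state();c=cam("wrist"); im=grab_frame("wrist")[:,:,::-1]; cv2.imwrite("pics/w5.png",im)
cv2.imwrite("pics/s5.png",grab_frame("scene")[:,:,::-1])
print(s['time_s'],s['ee_pos'],s['ee_rot'],s['force'])
cv2.imwrite("pics/m5.png",cv2.resize(im[0:240,0:200],None,fx=2.5,fy=2.5,interpolation=cv2.INTER_CUBIC))
E
```

```text
10.8 [572.89   5.89  74.51] [-180.      0.16    2.79] [-0.05 -0.35  0.1 ]
```

View pics/m5.png

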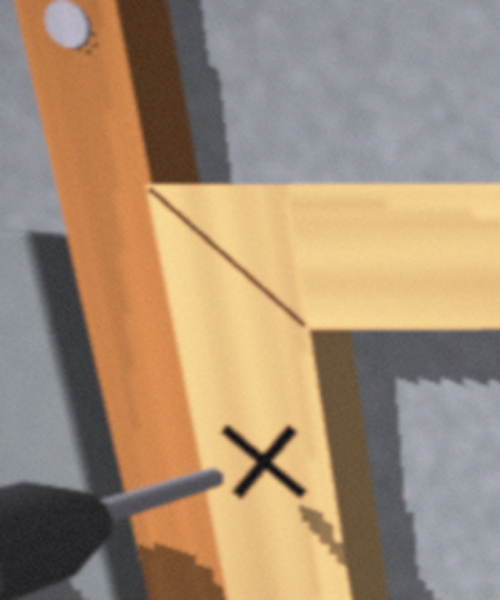

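```bash
cat > meas.py <<'E'
from h import *
def cross(c,im,px):
    x,y=map(int,px);g=cv2.cvtColor(im,cv2.COLOR_BGR2GRAY)[y-18:y+19,x-18:x+19]
    ys,xs=np.where(g<90);k=np.abs(xs-18)+np.abs(ys-18)<30
    pts=np.c_[xs,ys][k].astype(np.float32);(cx,cy),_,_=cv2.minAreaRect(pts);return cx+x-18,cy+y-18,k.sum()
def rep(c,tpx,cpx):
    tip=ray(c,[tpx],48)[0];cr=ray(c,[cpx],32)[0];t=np.radians(2.8)
    u=np.array([np.cos(t),np.sin(t),0]);n=np.array([-np.sin(t),np.cos(t),0])
    print("tip",tip,"cross",cr,"along",(tip-cr)@u,"normal",(tip-cr)@n)
E
python3 - <<'E'
from meas import *
np.set_printoptions(precision=2,suppress=True)
c=cam("wrist");im=cv2.imread("pics/w5.png")
print(264.5/2.5-.5,460.5/2.5-.5)
rep(c,[221/2.5-.3,478.5/2.5-.3],[264/2.5-.3,460.5/2.5-.3])
b=im.astype(int);
# seam: frame pale (high S low?) top edge vs fence orange; per row transition
h=cv2.cvtColor(im,cv2.COLOR_BGR2HSV)
P=[]
for y in range(80,236,6):
    xs=np.where((h[y,40:140,1]<130)&(h[y,40:140,2]>150)&(h[y,40:140,0]>12))[0]
    if len(xs):P.append([40+xs.min()-.5,y])
F=ray(c,P,32);t=np.radians(2.8)
print(np.c_[P,F[:,:2],F@np.array([-np.sin(t),np.cos(t),0])])
p=np.polyfit(F[:,0],F[:,1],1);print(np.degrees(np.arctan(p[0])))
E
```

```text
105.3 183.7
tip [595.37 152.2   48.  ] cross [596.88 151.23  32.  ] along -1.4573377995557706 normal 1.0393157914093896
[[ 58.5   80.   662.23 172.43 139.87]
 [ 60.5   86.   658.72 171.74 139.35]
 [ 61.5   92.   655.15 171.67 139.46]
 [ 62.5   98.   651.54 171.61 139.58]
 [ 63.5  104.   647.89 171.54 139.69]
 [ 64.5  110.   644.22 171.48 139.8 ]
 [ 66.5  116.   640.54 170.77 139.27]
 [ 67.5  122.   636.79 170.7  139.38]
 [ 68.5  128.   633.01 170.62 139.5 ]
 [ 69.5  134.   629.19 170.55 139.61]
 [ 70.5  140.   625.34 170.48 139.73]
 [ 72.5  146.   621.48 169.75 139.19]
 [ 73.5  152.   617.55 169.67 139.3 ]
 [ 74.5  158.   613.59 169.59 139.42]
 [ 75.5  164.   609.58 169.51 139.53]
 [ 76.5  170.   605.54 169.43 139.65]
 [ 77.5  176.   601.45 169.35 139.77]
 [ 79.5  182.   597.36 168.59 139.21]
 [ 86.5  188.   593.39 164.41 135.23]
 [ 86.5  194.   589.15 164.99 136.02]
 [ 82.5  200.   584.73 168.34 139.57]
 [ 84.5  206.   580.47 167.56 139.  ]
 [ 85.5  212.   576.14 167.46 139.12]
 [ 86.5  218.   571.76 167.37 139.24]
 [ 87.5  224.   567.33 167.28 139.36]
 [ 39.5  230.   561.19 201.85 174.19]]
-1.1519343832633469
```

Emit:
carry_out:
  commands:
    - [0,0,0,0,2.5,40,0.3]
    - [0,0,0,0,2.5,54,0.3]
    - [0,0,0,0,2.5,58.5,0.3]
    - [0,0,0,0,2.5,58.5,0.3]
    - [0,0,0,0,2.5,58.5,0.3]
    - [0,0,0,0,2.5,58.5,-1]
    - [0,0,0,0,2.5,58.5,-1]
    - [0,0,0,0,2.5,58.5,-1]
    - [0,0,0,0,2.5,58.5,-1]
    - [0,0,0,0,2.5,58.5,-1]
    - [0,0,0,0,2.5,58.5,-1]

```text
time_s: 12.0
ee_pos: [574.4, 2.7, 18.0]
ee_rot: [179.9, -0.0, 2.8]
force: [0.7, -4.7, 4.6]
gripper_width: 34.7
gripper_force: 25.0
```

Emit:
carry_out:
  commands:
    - [0,0,0,-0.5,0,0,-1]
    - [0,0,0,-1,0,0,-1]
    - [0,0,0,-1.5,0,0,-1]
    - [0,0,0,-2,0,0,-1]
    - [0,0,0,-2,0,0,-1]
    - [0,0,0,-2,0,0,-1]

```text
time_s: 12.6
ee_pos: [574.1, 2.7, 18.0]
ee_rot: [179.9, -0.3, 2.8]
force: [3.4, -5.4, 2.4]
gripper_width: 34.8
gripper_force: 25.0
```

Emit:
carry_out:
  commands:
    - [0,0,0,0,0.7,-0.7,-1]
    - [0,0,0,0,1.3,-1,-1]
    - [0,0,0,-0.4,1.3,-1,-1]
    - [0,0,0,-0.8,1.3,-1,-1]
    - [0,0,0,-0.8,1.3,-1,-1]
    - [0,0,0,-0.8,1.3,-1,-1]

```text
time_s: 13.2
ee_pos: [570.7, 2.2, 18.1]
ee_rot: [-180.0, 0.1, 2.8]
force: [-0.3, 0.2, -1.5]
gripper_width: 34.6
gripper_force: 25.0
```

Emit:
carry_out:
  commands:
    - [0,0,0,0,0,0.6,-1]
    - [0,0,0,0.6,0,0.6,-1]
    - [0,0,0,1.2,0,0.6,-1]
    - [0,0,0,1.8,0,0.6,-1]
    - [0,0,0,2,0,0.6,-1]
    - [0,0,0,2,0,0.6,-1]
    - [0,0,0,2,0,0.6,-1]

```text
time_s: 13.9
ee_pos: [573.1, 2.0, 18.0]
ee_rot: [180.0, 0.0, 2.8]
force: [-3.3, 0.1, 4.7]
gripper_width: 34.6
gripper_force: 25.0
```

Emit:
carry_out:
  commands:
    - [0,0,0,0,-0.7,-0.3,-1]
    - [0,0,0,0,-1.4,-0.5,-1]
    - [0,0,0,0,-2.2,-0.5,-1]
    - [0,0,0,0,-3,-0.5,-1]
    - [0,0,0,0,-3.5,-0.5,-1]
    - [0,0,0,0,-3.5,-0.5,-1]
    - [0,0,0,0,-3.5,-0.5,-1]

```text
time_s: 14.6
ee_pos: [574.0, 2.8, 18.3]
ee_rot: [179.8, -0.1, 2.9]
force: [0.0, -10.5, 0.2]
gripper_width: 34.8
gripper_force: 25.0
```

Emit:
carry_out:
  commands:
    - [0,0,0,0,0,0,0.3]
    - [0,0,0,0,0,0,0.3]
    - [0,0,0,0,0,0,0.3]
    - [0,0,0,0,0,0,0.3]
    - [0,0,0,0,0,-20,0.3]
    - [0,0,0,-30,0,-50,0.3]
    - [0,0,0,-50,0,-60,0.3]
    - [0,0,0,-50,0,-60,0.3]
    - [0,0,0,-50,0,-60,0.3]
    - [0,0,0,-50,0,-60,0.3]

```text
time_s: 15.6
ee_pos: [524.0, 3.2, 77.8]
ee_rot: [-180.0, -0.0, 2.8]
force: [-0.5, 0.0, 1.2]
gripper_width: 59.3
gripper_force: 0.0
```

```bash
python3 - <<'E'
from h import *
np.set_printoptions(precision=2,suppress=True)
s=state();c=cam("wrist"); im=grab_frame("wrist")[:,:,::-1]; cv2.imwrite("pics/w6.png",im)
print(s['time_s'],s['ee_pos'],s['ee_rot'],s['force'])
cv2.imwrite("pics/m6.png",cv2.resize(im[0:240,0:200],None,fx=2.5,fy=2.5,interpolation=cv2.INTER_CUBIC))
E
```

```text
15.6 [523.98   3.19  77.85] [-180.     -0.01    2.79] [-0.51  0.01  1.21]
```

View pics/m6.png

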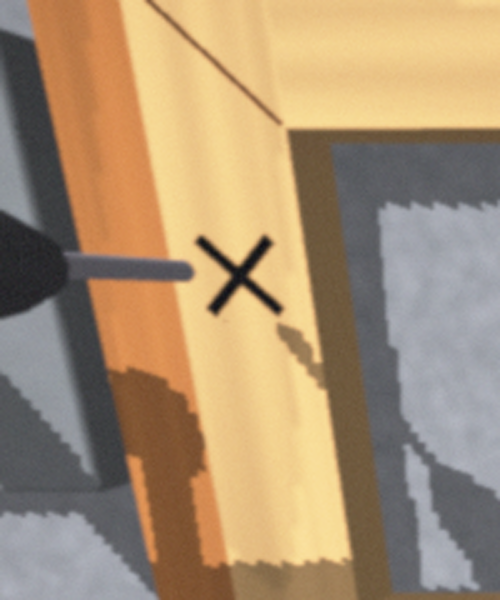

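```bash
python3 - <<'E'
from meas import *
np.set_printoptions(precision=2,suppress=True)
c=cam("wrist")
rep(c,[193/2.5-.3,271.5/2.5-.3],[239.5/2.5-.3,275.5/2.5-.3])
# check bit axis: project vertical line through tip
tip=ray(c,[[193/2.5-.3,271.5/2.5-.3]],48)[0]
print((proj(c,[tip,tip+[0,0,30]])+.3)*2.5)
E
```

```text
tip [596.49 151.56  48.  ] cross [596.04 151.    32.  ] along 0.4716477728208971 normal 0.5294925176931179
[[193.   271.5 ]
 [ 87.8  266.47]]
```

Emit:
carry_out:
  commands:
    - [0,0,0,-40,0,0,0.3]
    - [0,0,0,-80,0,0,0.3]
    - [0,0,0,-110,0,0,0.3]
    - [0,0,0,-110,0,0,0.3]
    - [0,0,0,-110,0,0,0.3]

```text
time_s: 16.15
ee_pos: [414.2, -2.3, 78.3]
ee_rot: [180.0, -0.1, 2.8]
force: [0.2, 0.2, 0.2]
gripper_width: 59.4
gripper_force: 0.0
```

```bash
python3 - <<'E'
from meas import *
np.set_printoptions(precision=2,suppress=True)
s=state();c=cam("wrist"); im=grab_frame("wrist")[:,:,::-1]; cv2.imwrite("pics/w7.png",im)
print(s['time_s'],s['ee_pos'],s['ee_rot'],s['force'])
cv2.imwrite("pics/m7.png",cv2.resize(im[0:240,0:250],None,fx=2.5,fy=2.5,interpolation=cv2.INTER_CUBIC))
t=np.radians(2.8)
print(proj(c,[[476,165,32],[570,168,32]]))
E
```

```text
16.15 [414.16  -2.3   78.26] [179.99  -0.06   2.78] [0.22 0.15 0.19]
[[ 68.51 124.91]
 [ 39.27 -40.71]]
```

View pics/m7.png

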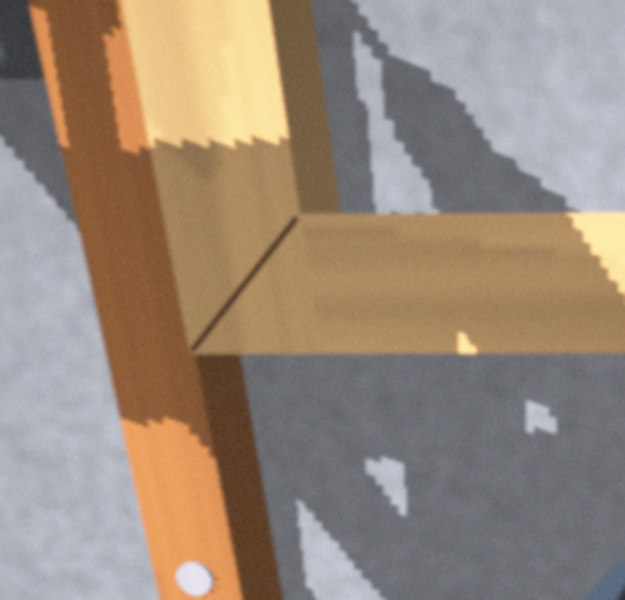

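Emit:
carry_out:
  commands:
    - [0,0,0,45,0,0,0.3]
    - [0,0,0,90,0,0,0.3]
    - [0,0,0,135,0,0,0.3]
    - [0,0,0,170,0,0,0.3]
    - [0,0,0,170,0,0,0.3]
    - [0,0,0,170,0,0,0.3]

```text
time_s: 16.8
ee_pos: [584.1, 6.1, 77.2]
ee_rot: [-180.0, 0.1, 2.8]
force: [-0.7, -0.2, -0.3]
gripper_width: 59.7
gripper_force: 0.0
```

```bash
python3 - <<'E'
from meas import *
np.set_printoptions(precision=1,suppress=True)
s=state();c=cam("wrist"); im=grab_frame("wrist")[:,:,::-1]; cv2.imwrite("pics/w8.png",im)
print(s['time_s'],s['ee_pos'],s['ee_rot'])
for f,rows in(("w7",(list(range(60,134,8)),list(range(180,236,8)))),("w8",(list(range(90,150,8)),list(range(5,60,6))))):
    g=cv2.GaussianBlur(cv2.imread(f"pics/{f}.png"),(3,3),0).astype(float).sum(2)
    cc=c
    if f=="w7":
        m=camera_model("wrist");T=np.eye(4);T[:3,:3]=R.from_euler('xyz',[179.99,-.06,2.78],degrees=True).as_matrix();T[:3,3]=[414.16,-2.3,78.26]
        W=T@m['mount'];cc=(m,W[:3,3],W[:3,:3])
    n=np.array([-np.sin(np.radians(2.8)),np.cos(np.radians(2.8)),0])
    for name,rr,z,sg in(("frame",rows[0],32,1),("fence",rows[1],30,-1)):
        out=[]
        for y in rr:
            # expected column near normal 139.4: search max signed gradient in +-6 px
            xs=np.arange(30,130);d=ray(cc,np.c_[xs,np.full(len(xs),y)],z)@n
            k=np.abs(d-139.4)<5; gr=sg*(g[y,xs+1]-g[y,xs-1])/2; gr[~k]=-1e9
            j=gr.argmax(); a,b,e=gr[j-1],gr[j],gr[j+1]; off=.5*(a-e)/(a-2*b+e) if a>-1e8 and e>-1e8 else 0
            out.append((ray(cc,[[xs[j]+off,y]],z)@n)[0])
        print(f,name,np.array(out),np.median(out))
E
```

```text
16.8 [584.1   6.1  77.2] [-180.     0.1    2.8]
w7 frame [139.4 139.3 139.2 139.2 139.1 139.2 139.2 139.1 139.1 139. ] 139.17052716266363
w7 fence [140.  138.8 138.8 138.7 138.8 138.8 138.7] 138.75677523081146
w8 frame [141.7 135.8 139.5 139.6 139.5 139.5 139.4 139.4] 139.4824167361228
w8 fence [139.4 139.4 139.4 139.4 139.4 139.4 139.4 139.4 139.3 139.3] 139.36458272602442
```

```bash
python3 -c "
from workcell import workorder
print(workorder.job_done())"
```

```text
the job is handed in; nothing more can be done
None
```

I handed the job in at about 17 s. The frame lies flush against the fence (within about 0.5 mm at both ends), the cross measures within about 1 mm of directly under the drill point, and the frame was slid on the board throughout. I never went near the hammer or the spirit level.

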